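# Plug the test gauge into the bench air outlet

### The arm

A 7-joint arm with a two-finger parallel gripper is mounted at the origin on the work surface. World frame = base frame: x ahead of the robot, y to its left, z up, the work surface at z = 0. Lengths are in m, angles in degrees, forces in N, time in s.
With the tool pointing down it reaches from about 0.4 to 0.85 m from the base axis. Payload 10.4 kg.
Tool frame: the origin (TCP) lies at the very end of the fingers, on their centre line; the grasp point (between the pads) lies env.pinch_z behind it (env.pinch_z is the distance from the TCP to the grasp point, in m); z points along the fingers, y is the line along which they close (so a half turn about z gives the same grasp; the last joint's range is limited). The gripper opens to 85 mm and grips with 20 to 120 N. Pads are 22 mm wide; open, the fingers measure 114 mm over their backs; the gripper's body (76 mm by 85 mm) begins 54 mm behind the grasp point. The pads swing forward as they close: fully open they stand 13 mm farther back than shut.
Start: joints at [-1.295, 19.034, -3.707, 83.658, 1.238, 77.344, -5.071], TCP at [0.625, 0, 0.231] pointing down, gripper open.
Joint ranges: [-148.97, 148.97], [-28.65, 121.19], [-84.17, 76.75], [9.2, 138.47], [-72.65, 252.65], [3.7, 117.97], [-149.18, 149.18]. Speed limits (degrees/s): [127.2, 127.2, 159.86, 159.86, 180, 180, 180].

### API

Orientations are given as a 3x3 rotation matrix whose columns are the frame's x, y, z axes.
In Python, from cell import env, snapshot, camera_model gives the robot as it stands. Calls block until the motion is done:
- env.reach(position, orientation): joint-space move of the TCP to a pose.
- env.line_to(position, feed=0.15, frame=None): straight line of the TCP; frame=None keeps the orientation; feed is the mean speed in m/s.
- env.movej(angles): joint-space move.
- env.open_gripper() and env.close_gripper(grasp_force=None): open the fingers fully, or close them until they stop; grasp_force is the grip in N (None keeps the last).
- env.hold(seconds).
- env.inverse_kinematics(position, orientation): joint angles nearest the present ones, or None.
- env.sense(): the state.
- snapshot(name): name is "scene" or "side" or "wrist"; returns the picture (384x512x3 uint8, blue, green, red); there is no depth.
- camera_model(name): a dict with "fx", "fy", "cx", "cy" (pixels), "world_from_camera" (4x4, takes a point from camera to world coordinates). Camera axes: x right, y down, z forward; pixel columns grow to the right and rows downward; lengths in m; the calibration is good to about 2 mm. The wrist camera is an equidistant fisheye: a pixel r from the principal point sees the ray r / f radians off the axis. A picture is of the moment at which its call begins: read the wrist's pose just before it. camera_model takes no time and is no camera call; for the wrist camera it gives the pose at the moment of the call.
A pose or a line that the arm cannot do raises env.MotionError and nothing moves.
- env.finish_job(): hands the job in; it is judged then, once.
The state is a dict: "t": time; "qpos": joint angles; "joint_velocities": joint speeds; "effort": joint torques, N m; "position": TCP position; "orientation": TCP orientation; "contact_force": force on the tool from outside, world axes, zero at the start; "ft_torque": the same for the moment, N m; "gripper_width": finger opening in m; "grip_force": force on a finger pad.
Only numpy, scipy, OpenCV 4.12 (cv2) and the standard library are available. Lean on these libraries where they do the work, as an engineer would, in place of code of your own. Each camera call takes 0.05 s, during which the arm holds its last target. There are 200 camera calls.

### The job

Get the bench air outlet ready for a pressure check: pull the coupler's sleeve back, take out the red-knobbed dust plug and put it in the white tray, then push the test gauge straight down into the coupler until the sleeve springs fully forward and locks it. How far the gauge's plug stands out differs each time, so feel for the depth and stop pushing as soon as the sleeve has sprung: never force the gauge. Keep it upright, let go of it at the end, and leave the rest of the bench as it is.

Things in the scene. Friction and masses are not known exactly. Their poses are not given: they have to be found in the camera images.
- air_outlet: Air outlet fixed to the bench: grey flange 90 mm across, steel standpipe with a small blue shut-off lever (below 45 mm; leave it), on top an upright quick coupler, mouth up. Origin: centre of the flange's underside on the bench, z = the coupler's axis, upward. Mouth face 105 mm, sleeve's top edge 103 mm above the origin.
- mouth (a point): Centre of the coupler's mouth face. Bore 20 mm, bevelled to 25 mm. A plug drops in freely for 12 mm, then meets a spring piston: 5 N rising to 11 N over about 13 mm, drag may add 3 N; then the locking balls catch and the sleeve springs up. About 2 mm further the plug's collar would strike the mouth face, which is rigid.
- sleeve_top (a point): Centre of the sleeve's top edge when forward. The sleeve is a ring round the coupler: knurled steel 40 mm across in its upper 26 mm, then a blue rim 50 mm across, 9 mm high. It is pulled back by sliding it straight down. The point stays put when the sleeve moves.
- sleeve (a joint): Travel of the sleeve, m: 0 = forward (up, locking), 0.011 = fully back (down), on a rigid stop. Spring 4 N at 0, 12 N at 0.011, drag may add 4 N. Pulled fully back it frees the plug, which the piston lifts about 11 mm; let go then, the sleeve stays back by itself at about 0.007 until a plug is pushed home, when it springs to 0.
- dust_plug: Aluminium dust plug with a red knob, 60 g, locked in the coupler at the start, origin about 4 mm over the mouth face. Origin: centre of its seating face (collar underside), z up. Above: collar 32 mm across, 4 mm thick, then knob 24 mm across up to 23 mm. Below: plug 18 mm across, 27 mm long, nose bevelled 3 mm, with a locking groove.
- gauge: Pressure gauge, white dial up, in a black ribbed rubber boot 54 mm across, 36 mm high (grip it there); 0.24 to 0.34 kg; stands in an end hole of the rack. Origin: centre of the boot's underside, z up. Below hangs a plug like the dust plug's (18 mm across, 27 mm long under its 28 mm collar) on a long thread with lock nut: collar underside 22 mm below the origin, give or take 10 mm.
- rack: Wooden rack block fixed to the bench, 200 mm (its x) by 60 mm (y) by 64 mm high, three 33 mm holes 65 mm apart along x. Origin: centre of its underside. Gauge and filter hang in its end holes by boot and flange.
- tray: White plastic tray fixed to the bench, 150 mm (its x) by 120 mm (y), 28 mm high, walls and floor 4 mm. Origin: centre of its underside.
- filter: Bystander: small air filter with a clear bowl on the same kind of plug, 42 mm across, standing in the rack's other end hole, 52 mm above the rack. Origin: underside of its flange.
- amber_bottle: Bystander: amber glass bottle, 72 mm across, 190 mm high. Origin: centre of its underside.
- media_bottle: Bystander: clear glass bottle with blue cap, 68 mm across, 130 mm high. Origin: centre of its underside.
- white_jar: Bystander: white jar with black lid, 84 mm across, 110 mm high. Origin: centre of its underside.
- beaker: Bystander: glass beaker, 68 mm across, 90 mm high. Origin: centre of its underside.
- brush: Bystander: flat brush with wooden handle lying on the bench, 200 mm long, 42 mm wide, 20 mm high. Origin: middle of its underside, x along it.
- film_can: Bystander: black film can, 33 mm across, 50 mm high. Origin: centre of its underside.
There are look-alikes about, which are no part of the job. Leave any green, purple or turquoise look-alike of the air_outlet alone.

How it is judged (in metres and radians):
On the way, in this order (a step that is already met when the one before it is completed fails the run):
1. the sleeve has been pulled back and stays back (value of joint sleeve above 0.005 m), for 0.2 s.
2. the dust plug is in the tray, let go, the sleeve still back (x of dust_plug in the frame of tray between -0.075 and 0.075 m and y of dust_plug in the frame of tray between -0.06 and 0.06 m and z of dust_plug in the frame of tray below 0.045 m and contact force between the fingers and dust_plug below 0.3 N and value of joint sleeve above 0.005 m), for 0.2 s.
3. the gauge is seated in the coupler and the sleeve has sprung forward over it (value of joint sleeve below 0.0015 m and horizontal distance between gauge and air_outlet below 0.003 m and z of gauge in the frame of air_outlet between 0.117 and 0.143 m and angle between gauge's own z axis and vertical below 0.06 rad), for 0.2 s.
At the end, for the whole second after the job is handed in: Sleeve forward (within 1.5 mm); gauge upright in the coupler (within 0.06 rad, axis within 3 mm of the outlet's, boot's underside 117 to 143 mm above the flange's underside); dust plug in the tray; fingers off gauge and outlet; gauge and dust plug at rest (all of step 3 and x of dust_plug in the frame of tray between -0.075 and 0.075 m and y of dust_plug in the frame of tray between -0.06 and 0.06 m and z of dust_plug in the frame of tray below 0.045 m and contact force between the fingers and gauge below 0.3 N and contact force between the fingers and air_outlet below 0.3 N and linear speed of gauge below 0.01 m/s and linear speed of dust_plug below 0.02 m/s); the robot touches nothing.
It fails at once if the gauge is jammed against the coupler's mouth or bore (over 20 N between them) (contact force between gauge and air_outlet above 20 N).
It fails at once if the gauge is tipped by more than 0.5 rad (angle between gauge's own z axis and vertical above 0.5 rad).
It fails at once if a bystander is moved by more than 25 mm (distance of any of filter, amber_bottle, media_bottle, white_jar, beaker, brush, film_can from where it was at the start of the episode above 0.025 m).
It also fails if it takes over 64 s, if anything falls off the work surface, if the arm or the gripper's body presses on something with over 40 N, if the wrist force passes 120 N, or if a joint passes its speed limit or range.

## Working session

There is one attempt and no reset: what is moved stays moved. The work goes in short steps, each a Python script; the robot and the scene stay as the last script left them, time stands still between calls to the robot, and variables do not carry over. Pictures are saved under pics/ and viewed, at most 10 in all, crops included, and the job is handed in when it is done.

```bash
ls; mkdir -p pics
python3 - <<'E'
from cell import env, snapshot, camera_model
import cv2,numpy as np
for n in ["scene","side","wrist"]:
    m=camera_model(n); im=snapshot(n)
    cv2.imwrite(f"pics/{n}0.png",im)
    print(n,{k:np.round(v,4).tolist() for k,v in m.items()})
print(env.pinch_z, env.sense())
a=[cv2.imread(f"pics/{n}0.png") for n in ["scene","side"]]
for n,i in zip(["scene","side"],a): cv2.imwrite(f"pics/{n}0b.png",cv2.resize(i,(800,600),interpolation=cv2.INTER_CUBIC))
E
```

```text
pics
scene {'fx': 401.8487, 'fy': 401.8487, 'cx': 256.0736, 'cy': 192.6051, 'world_from_camera': [[-0.8844, 0.2455, -0.3969, 1.1046], [0.4666, 0.4809, -0.7423, 0.9941], [0.0086, -0.8417, -0.5399, 0.813], [0.0, 0.0, 0.0, 1.0]]}
side {'fx': 474.1343, 'fy': 474.1343, 'cx': 259.3545, 'cy': 191.1021, 'world_from_camera': [[-0.7737, -0.3525, 0.5264, -0.1503], [-0.6331, 0.3987, -0.6635, 0.8788], [0.024, -0.8466, -0.5317, 0.835], [0.0, 0.0, 0.0, 1.0]]}
wrist {'fx': 297.3186, 'fy': 297.3186, 'cx': 247.4806, 'cy': 195.7663, 'world_from_camera': [[1.0, 0.0007, -0.0012, 0.6247], [0.0003, -0.9528, -0.3035, 0.0772], [-0.0014, 0.3035, -0.9528, 0.3727], [0.0, 0.0, 0.0, 1.0]]}
0.0187 {'t': 0.15, 'qpos': array([-1.29589336, 19.06437019, -3.70858546, 83.69264967,  1.23724663,
       77.34147413, -5.07034426]), 'joint_velocities': array([-0.00179244, -0.03409844, -0.07855015, -0.11597233,  0.01394397,
        0.00976446,  0.00399741]), 'effort': array([ 1.13752249e-03, -6.25829744e+01,  4.95374459e-02, -3.91853535e+01,
        1.63436425e-02,  7.44175835e-03, -2.63868424e-05]), 'position': array([6.24742656e-01, 3.12217059e-05, 2.30710166e-01]), 'orientation': array([[-6.38089543e-05,  9.99999474e-01, -1.02373899e-03],
       [ 9.99999998e-01,  6.37821118e-05, -2.62526636e-05],
       [-2.61873536e-05, -1.02374067e-03, -9.99999476e-01]]), 'contact_force': array([ 0.01331135,  0.02110008, -1.36730184]), 'ft_torque': array([-0.00536071, -0.02326322, -0.03940533]), 'grip_force': 0.0, 'gripper_width': 0.08567966539423974}
```

View pics/scene0b.png

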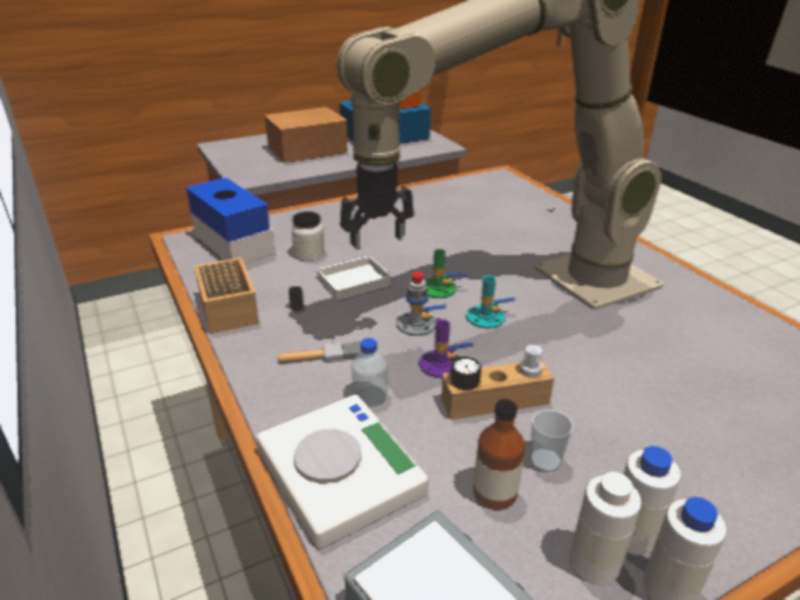

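View pics/side0b.png

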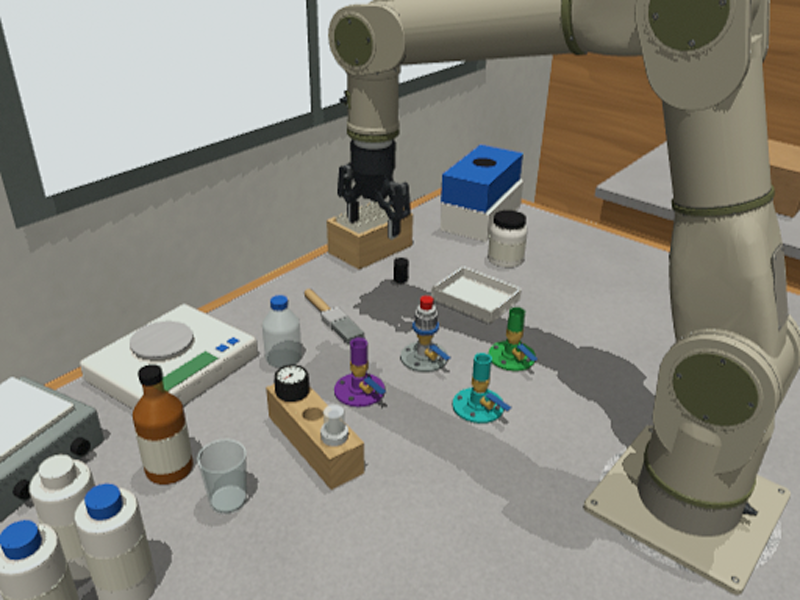

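View pics/wrist0.png

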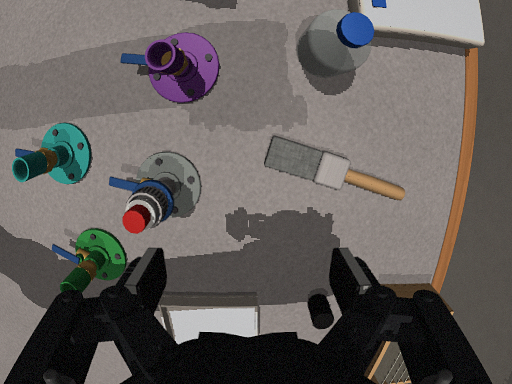

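The pictures show the outlet (grey flange, red knob) at scene (417,277)/800, side (427,300)/800 and wrist (136,219). The gauge dial is at scene (466,368) and side (291,379), and the tray is centred near scene (355,277) and side (477,293). Next I triangulate roughly.

```bash
cat > h.py <<'E'
from cell import env, snapshot, camera_model
import cv2, numpy as np
def ray(m,u,v):
    x=(u-m["cx"])/m["fx"]; y=(v-m["cy"])/m["fy"]
    if m.get("fish"):
        r=np.hypot(x,y); s=np.sin(r)/r if r>1e-9 else 1; d=np.array([x*s,y*s,np.cos(r)])
    else: d=np.array([x,y,1.])
    W=np.array(m["world_from_camera"]); d=W[:3,:3]@d
    return W[:3,3], d/np.linalg.norm(d)
def cam(n):
    m=dict(camera_model(n)); m["fish"]=(n=="wrist"); return m
def tri(obs):   # [(model,u,v)...] -> point, residuals (m)
    A=np.zeros((3,3)); b=np.zeros(3); R=[]
    for m,u,v in obs:
        o,d=ray(m,u,v); P=np.eye(3)-np.outer(d,d); A+=P; b+=P@o; R.append((o,P))
    p=np.linalg.solve(A,b); return p,[round(float(np.linalg.norm(P@(p-o)))*1000,1) for o,P in R]
def onz(m,u,v,z):
    o,d=ray(m,u,v); return o+d*(z-o[2])/d[2]
def proj(m,p):
    W=np.array(m["world_from_camera"]); c=W[:3,:3].T@(np.asarray(p)-W[:3,3])
    if m.get("fish"):
        r=np.hypot(c[0],c[1]); t=np.arctan2(r,c[2]); c=np.array([c[0]/r*t,c[1]/r*t,1]) 
    return m["cx"]+m["fx"]*c[0]/c[2], m["cy"]+m["fy"]*c[1]/c[2]
E
python3 - <<'E'
from h import *
np.set_printoptions(precision=4,suppress=True)
s,d,w=cam("scene"),cam("side"),cam("wrist"); k=.64
pr=lambda n,o:print(n,*tri(o))
pr("knobtop",[(s,418*k,274*k),(d,427*k,299*k),(w,134,221)])
pr("flange",[(s,417*k,321*k),(d,424*k,355*k),(w,170,183)])
pr("gauge",[(s,466*k,367*k),(d,291*k,378*k)])
pr("filter top",[(s,533*k,351*k),(d,332*k,412*k)])
for n,a,b in [("t1",(318,275),(521,292)),("t2",(373,258),(490,320)),("t3",(390,280),(433,290)),("t4",(333,297),(465,267))]:
    print(n,onz(s,a[0]*k,a[1]*k,.028),onz(d,b[0]*k,b[1]*k,.028))
for n,a in [("rA",(443,388)),("rB",(547,364)),("rC",(553,380)),("rD",(447,401))]: print(n,onz(s,a[0]*k,a[1]*k,.064))
for n,a in [("jar s",(308,220))]: print(n,onz(s,a[0]*k,a[1]*k,.11))
for n,a in [("can",(401,262))]: print(n,onz(d,a[0]*k,a[1]*k,.05))
for n,a in [("purple",(442,327)),("teal",(488,282)),("green",(439,255))]: print(n,onz(s,a[0]*k,a[1]*k,.1))
for n,a in [("media",(369,345)),("amber",(506,411)),("beaker",(551,425))]: print(n,onz(s,a[0]*k,a[1]*k,.13 if n[0]=='m' else .19 if n[0]=='a' else .09))
E
```

```text
knobtop [ 0.5176 -0.0252  0.1293] [1.1, 1.0, 0.9]
flange [ 0.5191 -0.0234  0.0058] [2.3, 2.0, 3.8]
gauge [0.5719 0.2567 0.0918] [0.9, 0.9]
filter top [0.4487 0.2902 0.1102] [0.8, 0.8]
t1 [ 0.6528 -0.2825  0.028 ] [ 0.4834 -0.3092  0.028 ]
t2 [ 0.4939 -0.2994  0.028 ] [ 0.4734 -0.1777  0.028 ]
t3 [ 0.5053 -0.1803  0.028 ] [ 0.6265 -0.193   0.028 ]
t4 [ 0.6591 -0.1716  0.028 ] [ 0.6328 -0.3173  0.028 ]
rA [0.6213 0.259  0.064 ]
rB [0.4077 0.2903 0.064 ]
rC [0.4283 0.3331 0.064 ]
rD [0.6332 0.2924 0.064 ]
jar s [ 0.6191 -0.4241  0.11  ]
can [ 0.728 -0.21   0.05 ]
purple [0.5512 0.1358 0.1   ]
teal [0.371  0.0335 0.1   ]
green [ 0.4037 -0.1231  0.1   ]
media [0.7219 0.1603 0.13  ]
amber [0.6478 0.4679 0.19  ]
beaker [0.5287 0.4446 0.09  ]
```

The triangulated points are plausible: knob top at z 0.129 (0.132 expected), gauge dial near 0.092 and flange at 0.006. Now I take close wrist views from opposite yaws over the outlet and the gauge.

```bash
cat >> h.py <<'E'
import pickle
def yaw(a):
    c,s=np.cos(np.radians(a)),np.sin(np.radians(a)); return np.array([[c,s,0],[s,-c,0],[0,0,-1.]])
def shot(name):
    m=cam("wrist"); im=snapshot("wrist"); pickle.dump((m,im),open(f"pics/{name}.pkl","wb")); return m,im
def crop(m,im,p,k=3,w=133,h=100):
    u,v=proj(m,p); x,y=int(round(u-w/2)),int(round(v-h/2)); x=max(0,min(512-w,x)); y=max(0,min(384-h,y))
    return cv2.resize(im[y:y+h,x:x+w],None,fx=k,fy=k,interpolation=cv2.INTER_CUBIC),(x,y)
E
python3 - <<'E'
from h import *
G=[]
for n,p,c,a in [("o0",(.518,-.025,.2),(.518,-.025,.105),0),("o180",(.518,-.025,.2),(.518,-.025,.105),180),("g180",(.572,.257,.17),(.572,.257,.09),180),("g0",(.572,.257,.17),(.572,.257,.09),0)]:
    if n=="g180": env.line_to((.572,.257,.2),feed=.3)
    env.reach(p,yaw(a)); env.hold(.2)
    m,im=shot(n); g,o=crop(m,im,c); G.append(g); print(n,o,env.sense()["t"],env.sense()["position"])
cv2.imwrite("pics/m1.png",np.vstack([np.hstack(G[:2]),np.hstack(G[2:])]))
E
```

```text
o0 (181, 148) 1.75 [ 0.51813866 -0.02493875  0.19997845]
o180 (180, 148) 2.25 [ 0.51798766 -0.02499893  0.19999968]
g180 (181, 154) 5.925 [0.57190293 0.25710378 0.1699505 ]
g0 (181, 154) 6.425 [0.57201027 0.25695139 0.16999197]
```

View pics/m1.png

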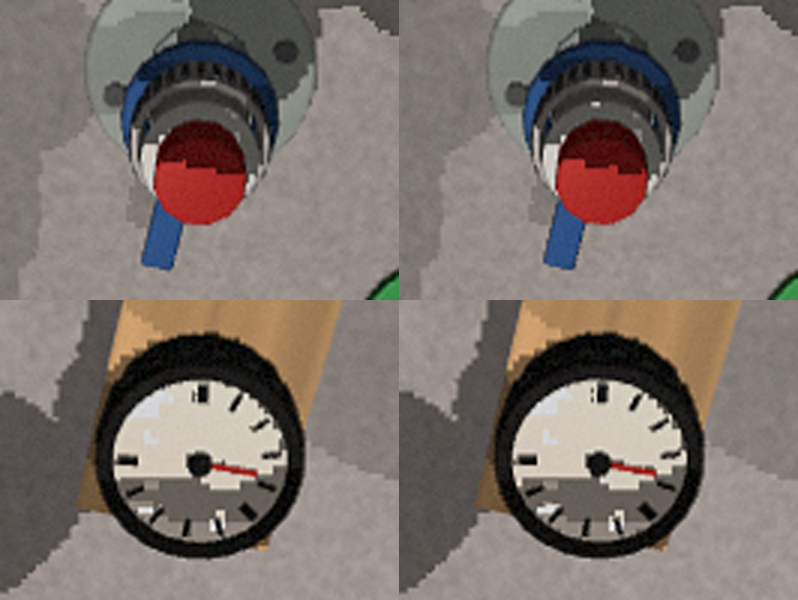

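Both yaws gave the same view because `reach` treats a half turn as equivalent. I take a second view of each with a 90° yaw instead.

Run:
```python
from h import *
G=[]
for n,p,c,a in [("g90",(.572,.257,.17),(.572,.257,.09),90),("o90",(.518,-.025,.2),(.518,-.025,.105),90)]:
    if n=="o90": env.line_to((.572,.257,.2),feed=.3)
    env.reach(p,yaw(a)); env.hold(.2)
    m,im=shot(n); print(n,env.sense()["t"],np.round(env.sense()["orientation"][:,0],3),env.sense()["contact_force"])
for n,c in [("o0",(.518,-.025,.105)),("o90",(.518,-.025,.105)),("g0",(.572,.257,.09)),("g90",(.572,.257,.09))]:
    m,im=pickle.load(open(f"pics/{n}.pkl","rb")); g,o=crop(m,im,c); G.append(g); print(n,o,np.round(m["world_from_camera"][:3,3],4))
cv2.imwrite("pics/m2.png",np.vstack([np.hstack(G[:2]),np.hstack(G[2:])]))
```

```text
g90 7.975 [-0.  1.  0.] [-0.0919088   0.02193111  0.78512475]
o90 9.5833 [-0.002  1.     0.001] [-0.21703808  1.08534462  0.61588348]
o0 (181, 148) [ 0.5955 -0.0251  0.3421]
o90 (181, 149) [0.518  0.0535 0.3422]
g0 (181, 154) [0.4945 0.2568 0.3121]
g90 (181, 154) [0.5718 0.3342 0.312 ]
```

View pics/m2.png

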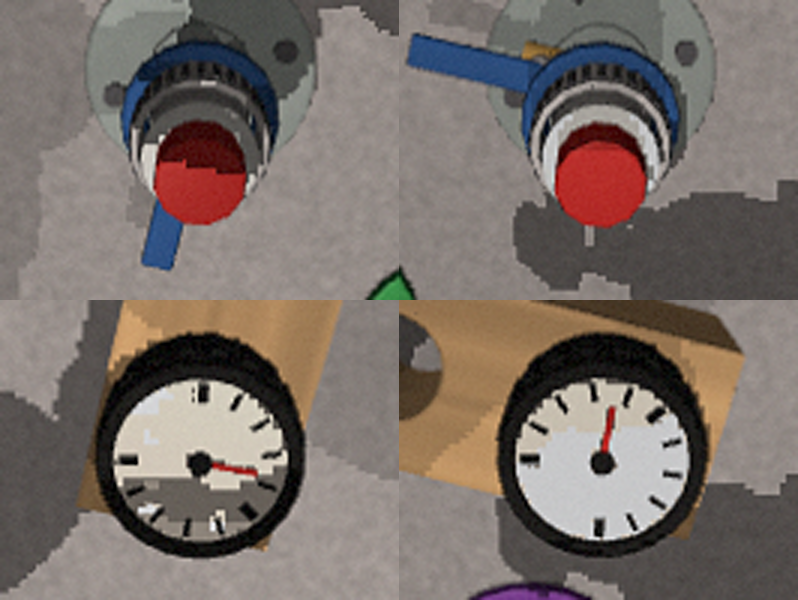

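In the crops the knob-top disc centre is at (201,180) in o0 and (201,183) in o90. The dial pivot is at (199,163) in g0 and (203,163) in g90.

Run:
```python
from h import *
np.set_printoptions(precision=4,suppress=True)
L=lambda n:pickle.load(open(f"pics/{n}.pkl","rb"))
U=lambda n,o,X,Y:(L(n)[0],o[0]+(X+.5)/3-.5,o[1]+(Y+.5)/3-.5)
s,d=cam("scene"),cam("side");k=.64
K=[U("o0",(181,148),201,180),U("o90",(181,149),201,183)]
print("knob",*tri(K)," all",*tri(K+[(s,418*k,274*k),(d,427*k,299*k)]),[onz(*q,.132) for q in K])
Gg=[U("g0",(181,154),199,163),U("g90",(181,154),203,163)]
print("gauge",*tri(Gg)," all",*tri(Gg+[(s,466*k,367*k),(d,291*k,378*k)]),[onz(*q,.097) for q in Gg])
# overlay of model circles
def circ(im,m,o,c,r,z,col):
    t=np.linspace(0,2*np.pi,90); P=[proj(m,(c[0]+r*np.cos(a),c[1]+r*np.sin(a),z)) for a in t]
    P=np.array([((u-o[0]+.5)*3-.5,(v-o[1]+.5)*3-.5) for u,v in P]).round().astype(np.int32)
    cv2.polylines(im,[P],True,col,1)
G=[]
co=(.5178,-.0255);cg=(.5722,.2565)
for n in ["o0","o90","g0","g90"]:
    m,im=L(n); c=(.518,-.025,.105) if n[0]=="o" else (.572,.257,.09)
    g,o=crop(m,im,c)
    if n[0]=="o":
        for r,z,cl in [(.012,.132,(0,255,255)),(.02,.103,(0,255,0)),(.025,.077,(255,255,0)),(.045,.006,(255,0,255))]: circ(g,m,o,co,r,z,cl)
    else:
        for r,z,cl in [(.027,.1,(0,255,0)),(.027,.066,(0,255,255))]: circ(g,m,o,cg,r,z,cl)
    G.append(g)
cv2.imwrite("pics/m3.png",np.vstack([np.hstack(G[:2]),np.hstack(G[2:])]))
```

```text
knob [ 0.5183 -0.0255  0.1288] [0.1, 0.1]  all [ 0.5178 -0.0253  0.1293] [0.6, 0.5, 1.3, 0.9] [array([ 0.5194, -0.0255,  0.132 ]), array([ 0.5183, -0.0243,  0.132 ])]
gauge [0.5724 0.2562 0.0977] [0.1, 0.1]  all [0.5727 0.2559 0.0922] [1.5, 1.7, 0.8, 1.8] [array([0.5726, 0.2562, 0.097 ]), array([0.5725, 0.2559, 0.097 ])]
```

View pics/m3.png

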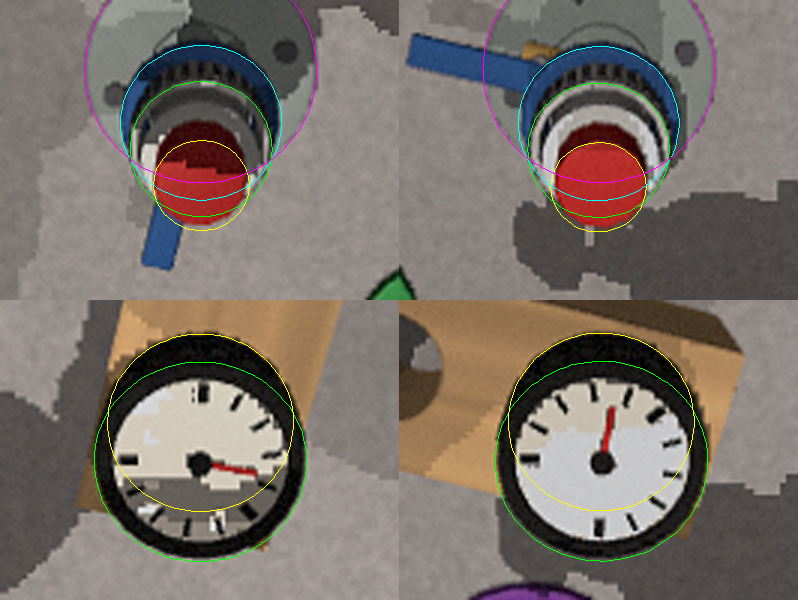

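The overlay fits. Outlet axis is about (0.5184, -0.0253) and the gauge (0.5724, 0.2562). Now I grip the sleeve's knurl and pull it down, watching the force.

```bash
cat >> h.py <<'E'
def F(): 
    return np.mean([(env.hold(.02),env.sense()["contact_force"])[1] for _ in range(3)],axis=0)
def st(tag=""):
    s=env.sense(); print(tag,"t%.2f"%s["t"],"p",np.round(s["position"],4),"F",np.round(s["contact_force"],1),"w%.4f"%s["gripper_width"],"g%.0f"%s["grip_force"])
E
python3 - <<'E'
from h import *
X,Y=.5184,-.0253
env.reach((X,Y,.2),yaw(90)); env.line_to((X,Y,.083),feed=.12); env.hold(.2); st("down"); f0=F()
env.close_gripper(60); env.hold(.2); st("closed"); print((F()-f0).round(1))
for i in range(1,15):
    env.line_to((X,Y,.083-.001*i),feed=.02); f=F()-f0; s=env.sense()
    print(i,f.round(1),np.round(s["position"][2],4))
    if f[2]>26: break
st("end")
E
```

```text
down t11.16 p [ 0.5188 -0.0254  0.0835] F [-0.6  0.6  0.7] w0.0853 g0
closed t11.92 p [ 0.5186 -0.0254  0.0832] F [-0.2 -0.   4.1] w0.0376 g60
[-0.1 -0.7  3.6]
1 [ 1.7 -0.7  2.8] 0.082
2 [ 2.1 -0.5  2.2] 0.081
3 [ 0.5 -0.4  5. ] 0.0801
4 [2.2 0.1 2.2] 0.0789
5 [ 3.3 -0.1  2.3] 0.078
6 [ 2.6 -0.1  3.5] 0.0771
7 [ 1.5 -0.6  5.2] 0.0762
8 [ 0.7 -0.4  8. ] 0.0754
9 [ 0.4 -0.7  8.8] 0.0744
10 [-0.1 -1.   9.9] 0.0735
11 [-0.  -0.2 10.9] 0.0725
12 [-4.8 -1.3 21.6] 0.0723
13 [-10.2  -2.1  34. ] 0.0722
end t15.87 p [ 0.5188 -0.0253  0.0722] F [-10.4  -2.8  33.6] w0.0380 g63
```

The force rose along the spring and then hit the rigid stop after about 11 mm, so the sleeve should be fully back. I release, rise and look.

Run:
```python
from h import *
X,Y=.5184,-.0253
env.line_to((X,Y,.0725),feed=.03); env.hold(.2); st("relax"); env.open_gripper(); env.hold(.2); st("open")
env.line_to((X,Y,.2),feed=.2); env.hold(.2); m,im=shot("o90b"); st("up")
g,o=crop(m,im,(X,Y,.105)); print(o); m0,i0=pickle.load(open("pics/o90.pkl","rb")); g0,_=crop(m0,i0,(X,Y,.105))
cv2.imwrite("pics/m4.png",np.hstack([g0,g]))
```

```text
relax t16.32 p [ 0.5186 -0.0253  0.0731] F [-0.7 -0.8 10.4] w0.0383 g61
open t17.04 p [ 0.5184 -0.0253  0.0725] F [-0.8 -0.4  0.2] w0.0858 g0
up t18.08 p [ 0.518  -0.0252  0.1991] F [-0.2  0.8 -0.2] w0.0854 g0
(182, 148)
```

View pics/m4.png

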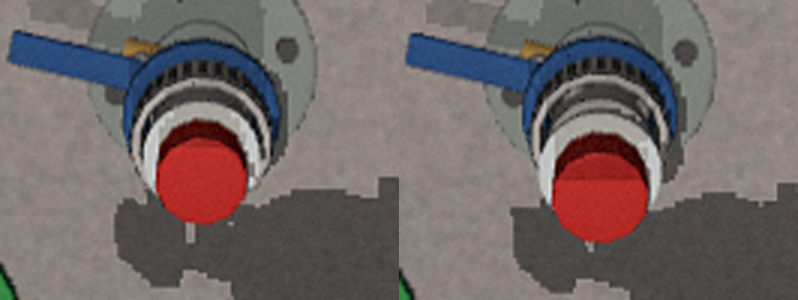

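The crop shows the knob larger and shifted from about (201,180) to (601-400,203), so the plug has lifted, and the sleeve's ring is lower. Next I take the plug to the tray.

Run:
```python
from h import *
X,Y=.5184,-.0253
env.line_to((X,Y,.125),feed=.15); env.hold(.1); f0=F(); env.close_gripper(30); env.hold(.1); st("knob"); print(F()-f0)
env.line_to((X,Y,.135),feed=.05); st("l1"); env.line_to((X,Y,.2),feed=.15); st("lift"); 
env.reach((.566,-.241,.12),yaw(90)); env.line_to((.566,-.241,.06),feed=.15)
f0=F()
for z in (.05,.046,.043,.041):
    env.line_to((.566,-.241,z),feed=.06); f=F()-f0; print(z,f.round(1))
    if f[2]>3: break
st("tray"); 
m=cam("side"); im=snapshot("side"); u,v=map(int,proj(m,(.566,-.241,.04))); c1=im[v-75:v+75,u-100:u+100]
env.open_gripper(); env.hold(.2); env.line_to((.566,-.241,.2),feed=.25); env.hold(.2); st("up")
m,i2=shot("tray"); cv2.imwrite("pics/trayfull.png",i2)
im=snapshot("side"); c2=im[v-75:v+75,u-100:u+100]
i2=cv2.resize(i2,(400,300)); cv2.imwrite("pics/m5.png",np.vstack([np.hstack([cv2.resize(c,(400,300)) for c in (c1,c2)]),np.hstack([i2,i2*0])]))
```

```text
knob t19.57 p [ 0.5185 -0.0253  0.1252] F [-0.3  0.7  3.9] w0.0227 g29
[-0.39039773 -0.74454616  2.6295801 ]
l1 t19.98 p [ 0.5186 -0.0254  0.1353] F [-0.5  0.7 -0.6] w0.0226 g29
lift t20.56 p [ 0.5181 -0.0255  0.1993] F [ 1.1  0.3 -0.8] w0.0226 g29
0.05 [-0.2 -0.4  0.1]
0.046 [-0.6 -1.  -0.7]
0.043 [ 0.1 -0.4 -0.5]
0.041 [-0.  -0.4  0.1]
tray t23.36 p [ 0.566 -0.241  0.041] F [ 0.1 -0.4  0.5] w0.0227 g29
up t25.23 p [ 0.5653 -0.2409  0.1984] F [0.  0.1 0.1] w0.0857 g0
```

View pics/m5.png

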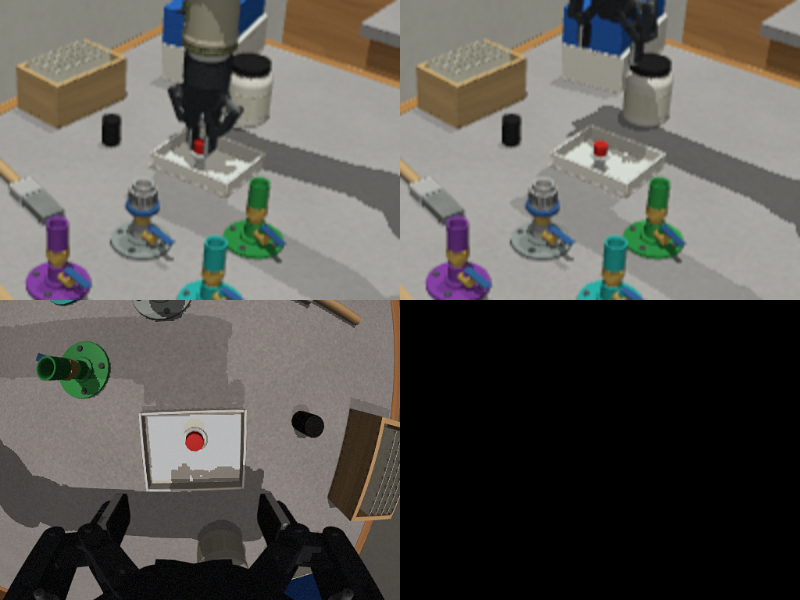

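The plug stands upright in the tray, at about (193,440) in the lower-left panel, and the outlet's coupler is empty. Now I square the gauge up with two light squeezes, grip it and lift it over the outlet.

Run:
```python
from h import *
gx,gy=.5724,.2562
env.reach((gx,gy,.2),yaw(0)); env.line_to((gx,gy,.068),feed=.15); env.hold(.1); st("a")
env.close_gripper(20); st("sq1"); env.open_gripper(); env.line_to((gx,gy,.115),feed=.2)
env.reach((gx,gy,.115),yaw(90)); env.line_to((gx,gy,.068),feed=.15); env.hold(.15); f0=F()
env.close_gripper(35); env.hold(.1); st("grip"); print(F()-f0)
env.line_to((gx,gy,.22),feed=.12); env.hold(.2); st("lift"); print("weight",(F()-f0).round(1))
env.reach((.5184,-.0253,.21),yaw(90)); env.hold(.2); st("over")
a=snapshot("side"); b=snapshot("scene"); cv2.imwrite("pics/s6.png",a)
out=[]
for n,i in (("side",a),("scene",b)):
    u,v=map(int,proj(cam(n),(.5184,-.0253,.15))); out.append(cv2.resize(i[v-60:v+60,u-40:u+40],(400,600),interpolation=cv2.INTER_CUBIC)); print(n,u-40,v-60)
cv2.imwrite("pics/m6.png",np.hstack(out))
```

```text
a t28.50 p [0.573  0.2565 0.0692] F [-0.1  0.6 -0.3] w0.0855 g0
sq1 t28.90 p [0.5726 0.2564 0.0686] F [-1.4 -0.2  4.2] w0.0531 g21
grip t32.17 p [0.5727 0.2563 0.0686] F [-0.5 -2.   6. ] w0.0531 g37
[-1.18549292 -1.77261837  5.980734  ]
lift t33.84 p [0.5723 0.2561 0.2195] F [ 0.2  0.5 -3.1] w0.0531 g37
weight [ 0.  -0.3 -2.1]
over t35.20 p [ 0.5187 -0.0239  0.2102] F [ 0.1  0.5 -3.1] w0.0533 g37
side 233 125
scene 227 109
```

View pics/m6.png

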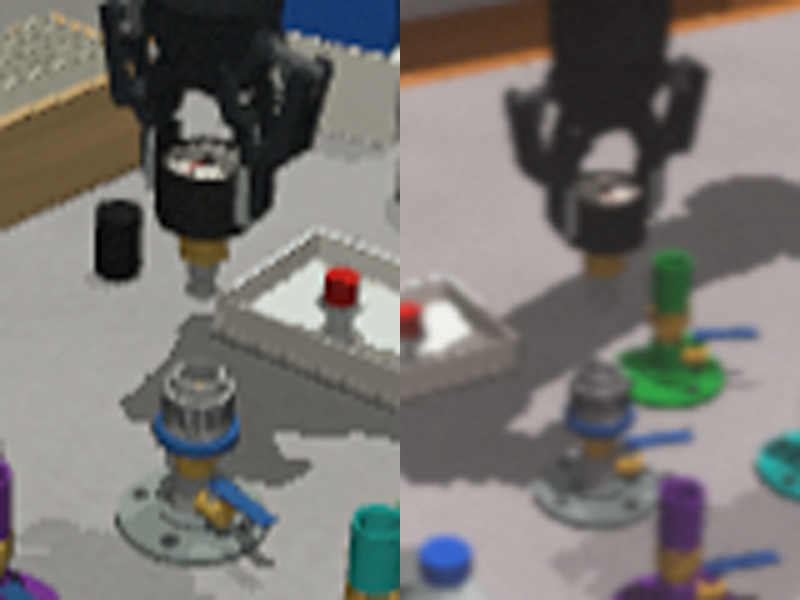

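Both views show the gauge upright with its plug over the mouth: nose at (200,292) over mouth (200,378) in side, and (600,290) over (600,372) in scene. I descend with force feedback and track the blue rim in the side camera.

```bash
cat > ins.py <<'E'
from h import *
def rim():
    im=snapshot("side")[196:224,264:282].astype(int); b,g,r=im[...,0],im[...,1],im[...,2]
    w=np.clip(b-r-40,0,None)*1.; return float((w.sum(1)*np.arange(28)).sum()/max(w.sum(),1))
X,Y=.5184,-.0253
env.line_to((X,Y,.185),feed=.05); env.hold(.3); f0=F(); r0=rim(); st("start"); print("rim",r0,"f0",f0.round(1))
z=.185; c=None; hist=[]
while z>.125:
    z-=.001 if c is None or c-z<.0095 else .0005
    env.line_to((X,Y,z),feed=.03); f=F()-f0; r=rim()
    if c is None and f[2]>3.5: c=z
    X+=.00015*(f[0] if abs(f[0])>1.5 else 0); Y+=.00015*(f[1] if abs(f[1])>1.5 else 0)
    print("%.4f"%z,f.round(1),"rim %.2f"%(r-r0))
    if f[2]>15.5 or np.hypot(f[0],f[1])>8: print("STOP force"); break
    if r-r0<-1.2: print("SPRUNG"); break
    if c and c-z>.0165: print("STOP depth"); break
print(X,Y); st("end")
E
python3 ins.py
```

```text
start t36.35 p [ 0.5184 -0.0253  0.1851] F [ 0.1  0.1 -3. ] w0.0534 g37
rim 19.14548426644871 f0 [ 0.   0.5 -2.4]
0.1840 [-0.2 -0.7 -0.2] rim -0.01
0.1830 [ 0.1 -0.4 -0.5] rim -0.02
0.1820 [ 0.1 -0.5 -0.5] rim 0.03
0.1810 [-0.2 -1.1 -0.1] rim 0.02
0.1800 [-0.  -0.3 -0.3] rim 0.03
0.1790 [-0.5 -0.5 -0.2] rim 0.02
0.1780 [ 0.4 -0.4 -0.1] rim 0.04
0.1770 [ 0.3 -0.1 -0.3] rim 0.01
0.1760 [ 0.3 -0.6 -0.1] rim 0.03
0.1750 [-0.6 -0.1 -0.2] rim 0.02
0.1740 [ 0.2 -0.5 -0. ] rim 0.03
0.1730 [ 0.1 -0.4 -0.4] rim 0.03
0.1720 [-0.3 -1.  -0. ] rim 0.03
0.1710 [-0.3 -0.1 -0.6] rim 0.01
0.1700 [ 0.  -0.7 -0. ] rim 0.04
0.1690 [-0.   0.1 -0.2] rim 0.03
0.1680 [ 0.2  0.1 -0. ] rim 0.03
0.1670 [ 0.2 -0.3 -0.3] rim 0.09
0.1660 [0.1 0.3 0.4] rim 0.06
0.1650 [-0.1 -0.6 -0.1] rim 0.07
0.1640 [-0.2 -0.9 -0.1] rim 0.08
0.1630 [-0.3 -0.4 -0.4] rim 0.06
0.1620 [-0.1  0.1 -0.2] rim 0.10
0.1610 [-0.3 -0.1 -0.3] rim 0.11
0.1600 [ 0.2 -0.4 -0.4] rim 0.15
0.1590 [ 0.2 -0.5 -0.3] rim 0.12
0.1580 [ 0.1 -0.5  0.4] rim 0.18
0.1570 [-0.5 -0.8  0.2] rim 0.16
0.1560 [-0.2 -0.4 -0.7] rim 0.17
0.1550 [ 0.3 -0.8  0.1] rim 0.
[... 371 characters left out ...]
0 [ 2.1 -0.8  5.1] rim 0.46
0.1420 [ 1.7 -0.2  5.7] rim 0.47
0.1410 [0.9 0.3 7.1] rim 0.41
0.1400 [ 0.3 -0.6  8.3] rim 0.44
0.1390 [-0.3 -0.1  9.3] rim 0.43
0.1380 [ 0.2 -0.   8.8] rim 0.43
0.1370 [ 0.5 -0.6  7.3] rim 0.56
0.1360 [ 0.6 -0.5  7.4] rim 0.39
0.1355 [-0.1 -0.9  8.2] rim 0.36
0.1350 [-0.1 -0.4  9.3] rim 0.28
0.1345 [ 0.1 -0.3  8.6] rim 0.24
0.1340 [ 0.4 -0.1  8.6] rim -0.69
0.1335 [ 0.  -0.6  9.1] rim -0.70
0.1330 [-0.7 -0.4  9.9] rim -0.71
0.1325 [-0.2 -0.3 10. ] rim -0.69
0.1320 [-0.4 -0.7 10.6] rim -0.73
0.1315 [-1.1 -0.6 11.2] rim -0.70
0.1310 [-3.  -0.8 16.6] rim -0.72
STOP force
0.5181214976293729 -0.0253
end t57.00 p [ 0.5186 -0.0252  0.1318] F [-3.9  0.4 15.5] w0.0531 g39
```

The rim jumped at z 0.134, 12 mm after piston contact, and stayed there, so the sleeve has sprung. I relax, release and withdraw promptly.

Run:
```python
from h import *
X,Y=.5184,-.0253
env.line_to((X,Y,.1325),feed=.03); st("relax"); env.open_gripper(); st("open"); env.line_to((X,Y,.21),feed=.15); st("up")
out=[]
for n in ("side","scene"):
    i=snapshot(n); u,v=map(int,proj(cam(n),(.5184,-.0253,.11))); out.append(cv2.resize(i[v-45:v+45,u-30:u+30],(400,600),interpolation=cv2.INTER_CUBIC))
cv2.imwrite("pics/m7.png",np.hstack(out)); print(env.sense()["t"])
```

```text
relax t57.25 p [ 0.5185 -0.0253  0.1329] F [-0.7 -0.2  9.1] w0.0534 g38
open t57.67 p [ 0.5181 -0.0253  0.1322] F [-0.7  0.6 -0.8] w0.0855 g0
up t58.34 p [ 0.518  -0.0256  0.2093] F [ 0.3  0.3 -1. ] w0.0854 g0
58.4417
```

View pics/m7.png

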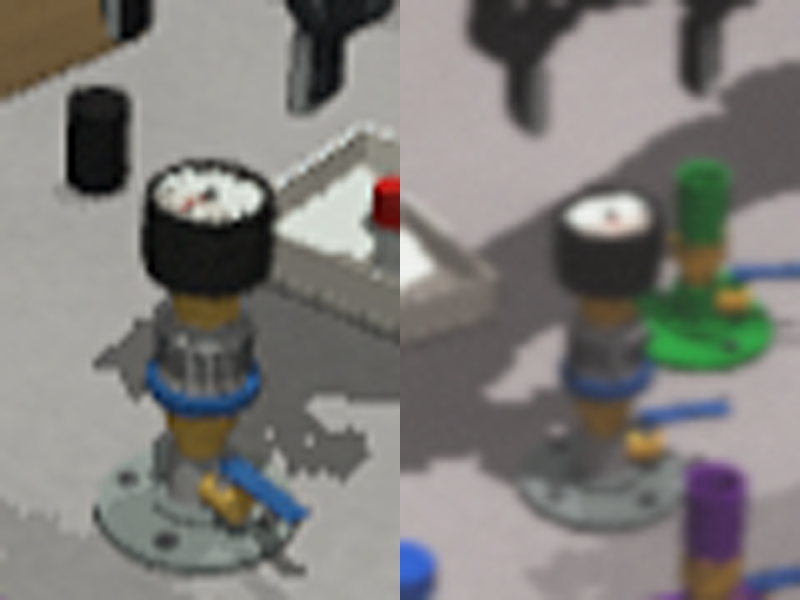

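The picture shows the gauge upright in the coupler at (207,230), the sleeve forward with its blue rim up at (203,390), and the fingers clear. I hand it in.

```bash
python3 -c "
from cell import env
print(env.finish_job(), env.sense()['t'])"
```

```text
the job is handed in; nothing more can be done
the job is handed in; nothing more can be done
```

The job is handed in at about 58.4 s: the dust plug is in the tray, and the gauge stands upright in the coupler with the sleeve sprung forward and the gripper clear, though I pushed about 3 mm past the point where the sleeve sprang, to about 17 N of the 20 N limit, because my rim-shift threshold was set too high, and no verdict came back.

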